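Put the bench tester away

ROBOT

A 7-joint arm with a two-finger parallel gripper is mounted at the origin on the work surface. World frame = base frame: x ahead of the robot, y to its left, z up, the work surface at z = 0. Lengths are in m, angles in rad, forces in N, time in s.
With the tool pointing down it reaches from about 0.35 to 0.775 m from the base axis. Payload 3.1 kg.
Tool frame: the origin (TCP) lies midway between the tips of the shut fingers; the grasp point (between the pads) lies 19 mm behind it (pinch_z is the distance from the TCP to the grasp point, in m); z points along the fingers, y is the line along which they close (so a half turn about z gives the same grasp; the last joint's range is limited). The gripper opens to 85 mm and grips with 20 to 120 N. Pads are 22 mm wide; open, the fingers measure 114 mm over their backs; the gripper's body (76 mm by 85 mm) begins 54 mm behind the grasp point. The pads swing forward as they close: fully open they stand 13 mm farther back than shut.
Start: joints at [1.225, 0.311, 0.014, 1.512, -0.004, 1.319, -0.027], TCP at [0.165, -0.525, 0.207] pointing down, gripper open.
Joint ranges: [-2.7, 2.7], [-0.3, 1.91], [-1.27, 1.3], [0.12, 2.57], [-1.44, 4.58], [0.2, 2.03], [-3.05, 3.05]. Speed limits (rad/s): [2.79, 2.79, 3.14, 3.14, 3.14, 3.14, 3.14].

INTERFACE

Orientations are given as a unit quaternion [x, y, z, w].
In Python, from rig import * gives the robot as it stands.
- The arm moves only by the tool carry_out, never from a script. Its argument "motion" is a list of rows, each a list of 3 entries, a list of its own where there are three numbers: the closure, from 0 (fully open) to 1 (shut), then the shift along the tool's x, y, z each as a share of 25 mm, from -1 to 1, then the turn about the tool's z as a share of 0.12 rad, from -1 to 1. A call has 1 to 10 rows; each row shifts and turns the commanded pose from where the row before left it, along the tool's axes as they then stand; what a row does not reach is not made up. A row lasts 1/12 s, in which the tool goes at most 41.7 mm and 7.16 degrees, less where a joint would pass 70% of its speed; a pose out of reach is approached as far as the arm can. A call with a number of a shift or a turn outside -1 to 1 is refused whole. A call with a gripper value outside its range is refused whole. The fingers move at their own pace and stop on an object; "newtons" is the grip in N (left out, the last holds). Time passes only in rows, so rows that do not move let the fingers close. It gives the time, the measured TCP pose, the force, the opening and the grip force at its end, in the units of the state.
- get_obs(): the state, without advancing time (a new reading comes with each control period).
- snapshot(name): name is "side" or "top" or "wrist"; returns a dict with "pixels" (400x640x3 uint8, red, green, blue), "fx", "fy", "cx", "cy" (pixels), "world_from_camera" (4x4, takes a point from camera to world coordinates). Camera axes: x right, y down, z forward; pixel columns grow to the right and rows downward; lengths in m; the calibration is good to about 2 mm. The wrist camera is an equidistant fisheye: a pixel r from the principal point sees the ray r / f radians off the axis. A picture is of the moment at which its call begins. There is no depth.
- job_done(): hands the job in; it is judged then, once.
The state is a dict: "time": time; "joint_positions": joint angles; "qvel": joint speeds; "joint_torque": joint torques, N m; "ee_pos": TCP position; "orientation": TCP orientation; "wrist_force": force on the tool from outside, world axes, zero at the start; "moment": the same for the moment, N m; "finger_gap": finger opening in m; "grip_force": force on a finger pad.
Only numpy, scipy, OpenCV 4.12 (cv2) and the standard library are available. Lean on these libraries where they do the work, as an engineer would, in place of code of your own. Each camera call takes 0.05 s, during which the arm holds its last target. There are 200 camera calls.

TASK

Put the tester away: first turn its selector until the pointer meets the long bar mark (OFF), then lay the black two-pin adaptor flat in the case's empty right-hand tray and let go of it. Then lower the lid gently, without slamming, until it is fully closed, and last slide the latch all the way across so its nose lies over the lid's tongue. Leave the other things on the bench where they are.

Things in the scene. Friction and masses are not known exactly. Their poses are not given: they have to be found in the camera images.
- case_front (a point): Middle of the front wall's top edge, of an open grey plastic instrument case 170 mm deep, 300 wide, 60 high (walls 6), fixed on a wire stand and sloping 28 deg down towards the robot. Axes are those of the case: x up the slope to the hinge side, y to the case's left, z square out of the slope. The rim runs at this height (z = 0) from x = 0 to 170 mm, y = -150 to 150 mm.
- tray (a point): Centre of the floor of the tray, the open right-hand compartment of the case: 158 mm along x by 128 mm along y, floor 52 mm below the case rim, a dividing wall 40 mm high on its left (y = +64 mm). Axes are those of the case.
- selector_grip (a point): Grip point of the black selector knob, on its axis, 37 mm above the panel (the case's left compartment, 25 mm below the rim). The knob turns about the case's z. Its grip is a bar 42 mm long, 14 mm thick, 32 mm high, its top 7 mm above this point and its foot 25 mm below; a 44 mm disc is under it. x axis lies along the bar; a white pointer line is on the bar's -x end.
- selector (a joint): Selector angle (rad), growing clockwise as seen looking at the panel. 0: pointer straight down the slope to the front; 1.571: pointer to the case's left, at the long black bar mark (OFF). The other positions are small round dots at 0.52, 1.05, 2.09 and 2.62. Stops at 0 and 3.1. It stays where it is left.
- off_mark (a point): Middle of the long black bar (20 by 5 mm) on the panel that marks OFF, 48 mm from the knob's axis to the case's left.
- lid (a joint): Lid opening (rad): 0 is closed on the rim, about 1.7 is standing open. A stiff hinge: the lid stays where it is left and needs about 4 to 7 N at its edge.
- lid_hinge (a point): Middle of the lid's hinge line, at the rim of the case's hinge side. The hinge runs along y. Axes turn with the lid: -x runs from the hinge to the free edge, z points out of the lid's outer face.
- lid_edge (a point): Middle of the lid's free edge on its outer face. The lid is a shell 170 mm from hinge to free edge, 300 mm wide, 28 mm deep; this point is 170 mm along -x and 28 mm along z from lid_hinge. A steel tongue (36 mm wide, 8 mm thick, flush with the lid's underside) sticks out 18 mm past the free edge here.
- latch (a joint): Travel of the steel slide latch (m): 0 is open (nose beside the tongue, to the case's left), 0.055 is the end of its travel, with its nose over the middle of the closed lid's tongue. It slides along the case's -y and stays where it is left; about 2 N.
- latch_grip (a point): Grip point of the slide latch: a steel upright 14 by 14 mm, square to the slope, on a ledge 37 mm before the case's front wall. Its top is 12 mm above this point, its foot block (20 by 26 mm) 42 mm below it. A nose 14 mm wide reaches 27 mm from its axis towards the lid, top 16 mm below this point. Axes are those of the case.
- adaptor: The test adaptor: black plastic block 60 by 34 by 28 mm lying flat, with a round neck (24 mm diameter, 12 mm long) and two brass pins (16 mm long) on its +x end, 88 mm long in all. Origin at the centre of the block's underside, x along its length, z up. 0.1 to 0.16 kg.
- tape: Bystander: black tape roll lying flat, 72 mm diameter, 20 mm high. Origin: centre of its underside.
- carton: Bystander: small plain cardboard carton 62 by 46 by 34 mm. Origin: centre of its underside.
- driver: Bystander: screwdriver lying to the left of the case, about 200 mm long along its x. Origin: its underside.
- coupling: Bystander: steel conduit coupling, an upright tube 34 mm diameter, 45 mm high, to the right of the case. Origin: centre of its underside.
- jbox: Bystander: open square steel junction box 100 by 100 by 50 mm. Origin: centre of its underside.
- jar: Bystander: clear jar 60 mm diameter, 75 mm high. Origin: centre of its underside.
There are look-alikes about, which are no part of the job. What is shaped like the adaptor but green or pink is not meant.

How it is judged:
On the way, in this order (a step that is already met when the one before it is completed fails the run):
1. the selector's pointer is at the OFF bar (value of joint selector between 1.401 and 1.741 rad), for 0.2 s.
2. the adaptor lies flat in the tray, released (x of adaptor in the frame of tray between -0.07 and 0.07 m and y of adaptor in the frame of tray between -0.055 and 0.055 m and z of adaptor in the frame of tray between -0.005 and 0.034 m and angle between the z axis of adaptor and the z axis of tray, either way round below 0.3 rad and contact force between the fingers and adaptor below 0.2 N and linear speed of adaptor below 0.03 m/s), for 0.2 s.
3. the lid is fully closed (value of joint lid below 0.045 rad), for 0.2 s.
4. the latch is across, over the tongue (value of joint latch above 0.042 m), for 0.2 s.
At the end, for the whole second after the job is handed in: The selector is within 0.17 rad of OFF (1.571), the adaptor lies at rest flat (within 0.3 rad) on the tray floor, its origin within 70 mm (x) and 55 mm (y) of the tray's centre, the lid is within 0.045 rad of closed and still, and the latch has been slid at least 42 mm across (all of step 1 and x of adaptor in the frame of tray between -0.07 and 0.07 m and y of adaptor in the frame of tray between -0.055 and 0.055 m and z of adaptor in the frame of tray between -0.005 and 0.034 m and angle between the z axis of adaptor and the z axis of tray, either way round below 0.3 rad and linear speed of adaptor below 0.03 m/s and value of joint lid below 0.045 rad and value of joint latch above 0.042 m and velocity of joint lid below 0.05 rad/s); the robot touches nothing.
It fails at once if the lid is slammed (closing faster than 2.5 rad/s) (velocity of joint lid below -2.5 rad/s).
It fails at once if a bystander is moved by more than 30 mm (distance of any of tape, carton, driver, coupling, jbox, jar from where it was at the start of the episode above 0.03 m).
It also fails if it takes over 72 s, if anything falls off the work surface, if the arm or the gripper's body presses on something with over 40 N, if the wrist force passes 120 N, or if a joint passes its speed limit or range.

## Working session

There is one attempt and no reset: what is moved stays moved. The work goes in short steps, Python scripts to look and compute and a tool call to move; the robot and the scene stay as the last step left them, time stands still between calls to the robot, and variables do not carry over. Pictures are saved under pics/ and viewed, at most 10 in all, crops included, and the job is handed in when it is done.

Besides the shell and the picture viewer there is one more tool, called after ">>>" by a JSON object that holds its "fn" and its "kwargs". carry_out: Moves the arm, as the interface text tells. Its arguments: {"type":"object","properties":{"motion":{"type":"array"},"newtons":{"type":"number"}},"required":["motion"]}

```bash
ls; mkdir -p pics; python3 - <<'E'
from rig import *
import cv2,numpy as np
o=get_obs();print({k:np.round(v,3) for k,v in o.items()})
for n in("side","top","wrist"):
    s=snapshot(n);cv2.imwrite(f"pics/{n}0.png",s["pixels"][:,:,::-1]);np.savez(f"pics/{n}0.npz",**s)
    print(n,s["fx"],s["fy"],s["cx"],s["cy"],np.round(s["world_from_camera"],4).tolist())
a=cv2.imread("pics/side0.png");b=cv2.imread("pics/top0.png")
E
```

```text
pics
{'time': np.float64(0.0), 'joint_positions': array([ 1.225,  0.312,  0.014,  1.513, -0.004,  1.319, -0.027]), 'qvel': array([ 0.   , -0.   ,  0.002, -0.001, -0.   , -0.001, -0.   ]), 'joint_torque': array([ 0.0000e+00, -3.7992e+01,  1.4600e-01, -2.3059e+01,  1.2000e-02,
        1.4000e-02, -0.0000e+00]), 'ee_pos': array([ 0.164, -0.524,  0.206]), 'orientation': array([ 0.988,  0.151, -0.   , -0.001]), 'wrist_force': array([-0.718, -0.375,  0.211]), 'moment': array([ 0.024, -0.027, -0.009]), 'grip_force': np.float64(0.0), 'finger_gap': np.float64(0.085)}
side 481.55341631494684 481.55341631494684 317.82594440488543 204.06190278925945 [[-0.8852, -0.309, 0.3478, 0.0337], [-0.4651, 0.5684, -0.6787, 0.9011], [0.012, -0.7625, -0.6469, 1.0032], [0.0, 0.0, 0.0, 1.0]]
top 471.36792708257354 471.36792708257354 321.4757860822894 201.32394401478965 [[-0.0095, -0.9974, 0.0712, 0.41], [-0.9999, 0.0085, -0.0149, -0.0452], [0.0142, -0.0713, -0.9974, 1.3026], [0.0, 0.0, 0.0, 1.0]]
wrist 309.70691628693146 309.70691628693146 323.55472643012115 198.54446490802943 [[0.2989, -0.9101, -0.287, 0.2381], [-0.9543, -0.2862, -0.0865, -0.5015], [-0.0034, 0.2997, -0.954, 0.3723], [0.0, 0.0, 0.0, 1.0]]
```

View pics/top0.png

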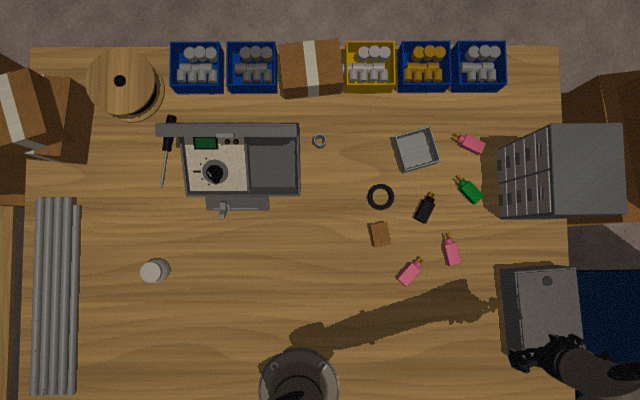

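View pics/side0.png

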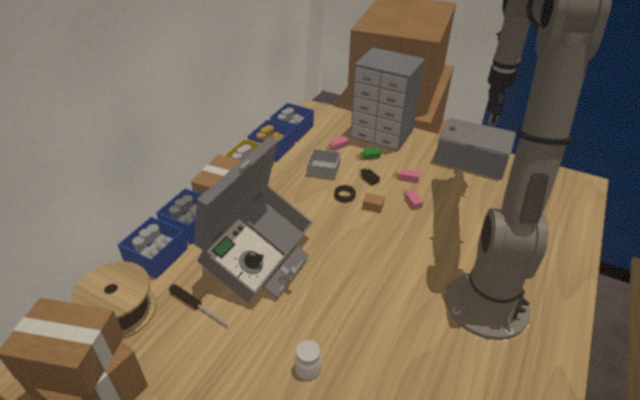

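The top view (up = +x) shows these adaptor-shaped objects: black (425,207), green (470,190), and pink (468,143), (452,250) and (410,271). Only the black one fits the description. The case is at about (240,165) with its lid up, the knob at (214,173) and the latch at (223,209). I'll confirm with enlarged crops.

```bash
python3 - <<'E'
import cv2,numpy as np
t=cv2.imread("pics/top0.png");s=cv2.imread("pics/side0.png")
A=cv2.resize(t[110:222,150:310],None,fx=5,fy=5,interpolation=3)[:,:800]   # 800x560 
A=cv2.resize(t[112:222,152:308],(500,352),interpolation=3)
B=cv2.resize(s[130:305,185:315],(297,400),interpolation=3)
C=cv2.resize(t[175:235,385:485],(400,240),interpolation=3)
im=np.zeros((600,800,3),np.uint8);im[:352,:500]=A;im[:400,503:800]=B;im[355:595,:400]=C
cv2.imwrite("pics/c1.png",im)
E
```

```text
(no output)
```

View pics/c1.png

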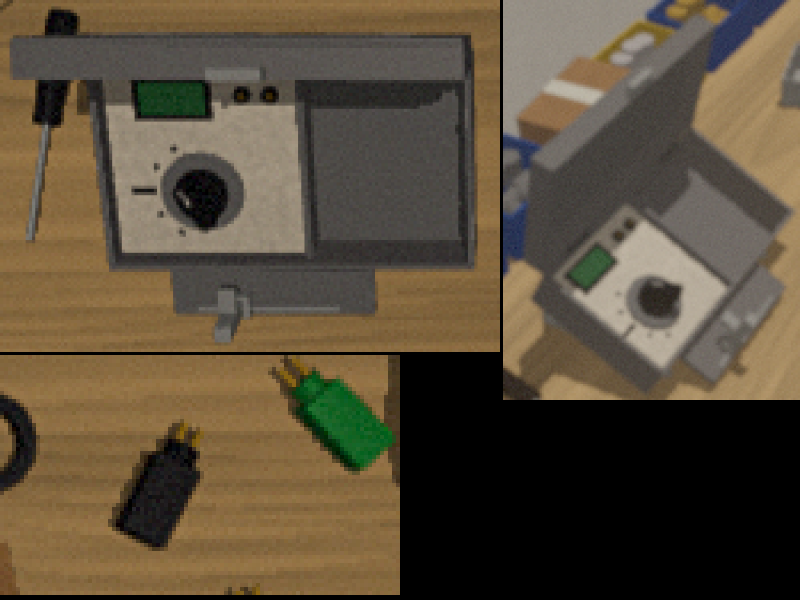

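The crops confirm the black adaptor at (425,207), lying with its pins up-right. OFF mark is at top (197,171) and side (240,275). I can't read the knob pointer yet, so I need a wrist view of it.

```bash
cat > h.py <<'E'
import numpy as np,cv2
from rig import *
def cam(n,f=None):
    s=dict(np.load(f)) if f else snapshot(n); s["n"]=n; return s
def ray(s,p):
    u=(p[0]-s["cx"])/s["fx"];v=(p[1]-s["cy"])/s["fy"]
    if s["n"]=="wrist":
        r=np.hypot(u,v)+1e-12;d=np.array([u/r*np.sin(r),v/r*np.sin(r),np.cos(r)])
    else: d=np.array([u,v,1.])
    T=s["world_from_camera"];d=T[:3,:3]@d;return T[:3,3],d/np.linalg.norm(d)
def tri(*rs):
    A=sum(np.eye(3)-np.outer(d,d) for o,d in rs);b=sum((np.eye(3)-np.outer(d,d))@o for o,d in rs)
    X=np.linalg.solve(A,b);return X,[round(float(np.linalg.norm(np.cross(X-o,d)))*1e3,1) for o,d in rs]
def onz(r,z): o,d=r;return o+d*(z-o[2])/d[2]
def proj(s,X):
    T=np.linalg.inv(s["world_from_camera"]);c=T[:3,:3]@X+T[:3,3]
    if s["n"]=="wrist":
        h=np.hypot(c[0],c[1]);r=np.arctan2(h,c[2]);return np.array([s["cx"]+s["fx"]*r*c[0]/h,s["cy"]+s["fy"]*r*c[1]/h])
    return np.array([s["cx"]+s["fx"]*c[0]/c[2],s["cy"]+s["fy"]*c[1]/c[2]])
E
python3 - <<'E'
from h import *
t=cam("top","pics/top0.npz");s=cam("side","pics/side0.npz")
for n,a,b in [("off",(197.2,171.3),(240.1,275.3)),("lcd",(205.7,142.6),(223.5,246.8)),("fr",(299.6,194.7),(311.5,222.8)),("tongue",(225,135),(246,163.7))]:
    X,e=tri(ray(t,a),ray(s,b));print(n,X.round(3),e)
g=cv2.cvtColor(t["pixels"],cv2.COLOR_RGB2GRAY)
m=np.zeros_like(g);m[185:225,405:440]=(g[185:225,405:440]<60)
c=max(cv2.findContours(m,0,2)[0],key=cv2.contourArea)
r=cv2.minAreaRect(c);print(r)
for p in [*cv2.boxPoints(r),r[0]]: print(p,onz(ray(t,p),.02).round(3))
E
```

```text
off [0.58  0.263 0.067] [0.2, 0.2]
lcd [0.648 0.231 0.11 ] [0.7, 0.7]
fr [ 0.517 -0.006  0.06 ] [0.7, 0.7]
tongue [0.62  0.141 0.326] [0.6, 0.6]
((424.8000793457031, 206.9000244140625), (15.652474403381348, 30.4105224609375), 26.56505012512207)
[411.0001  217.00003] [ 0.457 -0.308  0.02 ]
[424.60007 189.80002] [ 0.531 -0.347  0.02 ]
[438.60007 196.80002] [ 0.511 -0.385  0.02 ]
[425.0001  224.00003] [ 0.437 -0.346  0.02 ]
(424.8000793457031, 206.9000244140625) [ 0.484 -0.347  0.02 ]
```

>>> {"fn": "carry_out", "kwargs": {"motion": [[0, [0, 0, -1], 1], [0, [0, 0, -1], 1], [0, [0, 0, -1], 0.5], [0, [1, -1, 0], 0], [0, [1, -1, 0], 0], [0, [1, -1, 0], 0], [0, [1, -1, 0], 0], [0, [1, -1, 0], 0], [0, [1, -1, 0], 0], [0, [0.5, -1, 0], 0]]}}

```text
time: 0.98
ee_pos: [0.3294, -0.3465, 0.2813]
orientation: [1.0, 0.004, 0.001, -0.001]
wrist_force: [0.7, -0.4, 0.5]
finger_gap: 0.0854
grip_force: 0.0
```

>>> {"fn": "carry_out", "kwargs": {"motion": [[0, [0.5, -1, 0], 0], [0, [0.5, -1, 0], 0], [0, [0.5, -1, 0], 0], [0, [0.5, -1, 0], 0], [0, [0.5, -1, 0], 0], [0, [0.5, -1, 0], 0], [0, [0.5, -1, 0], 0], [0, [0.5, -1, 0], 0], [0, [0.5, -1, 0], 0], [0, [0.5, -1, 0], 0]]}}

```text
time: 1.82
ee_pos: [0.4505, -0.0974, 0.2816]
orientation: [1.0, 0.002, -0.0, 0.0]
wrist_force: [-0.2, -0.4, -0.4]
finger_gap: 0.0855
grip_force: 0.0
```

>>> {"fn": "carry_out", "kwargs": {"motion": [[0, [0, -1, 0], 0], [0, [0, -1, 0], 0], [0, [0, -1, 0], 0], [0, [0, -1, 0], 0], [0, [0, -1, 0], 0], [0, [0, -1, 0], 0], [0, [0, -1, 0], 0], [0, [0, -1, 0], 0], [0, [0, -1, 0], 0], [0, [0, -1, 0], 0]]}}

```text
time: 2.65
ee_pos: [0.4491, 0.1523, 0.2815]
orientation: [1.0, 0.002, -0.0, 0.0]
wrist_force: [-0.2, -0.2, -0.6]
finger_gap: 0.0853
grip_force: 0.0
```

```bash
python3 - <<'E'
from h import *
o=get_obs();print(o["joint_positions"].round(3),o["ee_pos"])
for n in("side","wrist"):
    s=snapshot(n);np.savez(f"pics/{n}1.npz",**s);cv2.imwrite(f"pics/{n}1.png",s["pixels"][:,:,::-1])
w=cv2.imread("pics/wrist1.png");s=cv2.imread("pics/side1.png")
im=np.zeros((600,800,3),np.uint8);im[:400,:640]=w;im[400:,:320]=cv2.resize(s,(320,200))
cv2.imwrite("pics/c2.png",im)
E
```

```text
[ 0.151  0.164 -0.597  1.544  0.093  1.462 -2.017] [0.44905537 0.15229288 0.28153203]
```

View pics/c2.png

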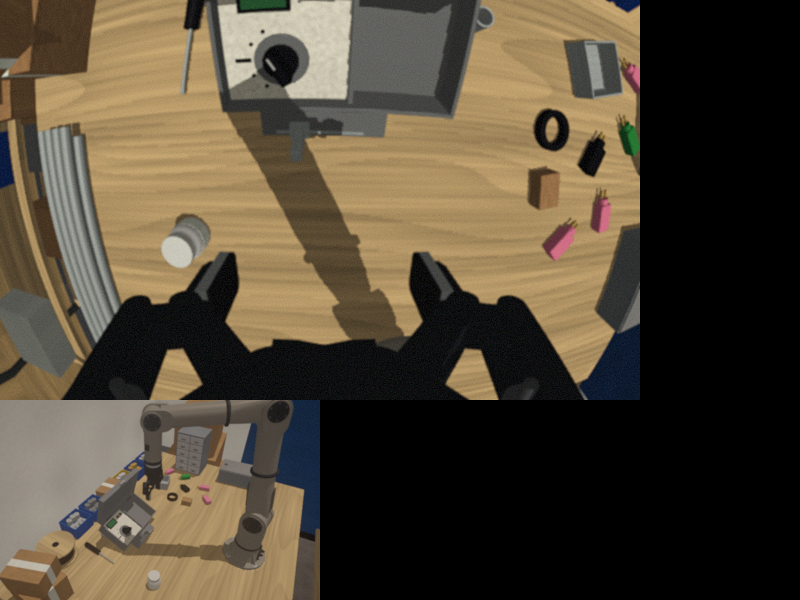

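The wrist view shows the knob at (280,62), the OFF bar at (243,61) and the latch at (297,135). I'll zoom in on the knob.

```bash
python3 - <<'E'
import cv2,numpy as np
w=cv2.imread("pics/wrist1.png");s=cv2.imread("pics/side1.png")
im=np.zeros((600,800,3),np.uint8)
im[:400,:400]=cv2.resize(w[25:105,230:310],(400,400),interpolation=2)
im[:400,400:]=cv2.resize(s[220:300,210:290],(400,400),interpolation=2)
im[400:,:400]=cv2.resize(w[100:165,255:385],(400,200),interpolation=2)
cv2.imwrite("pics/c3.png",im)
E
```

```text
(no output)
```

View pics/c3.png

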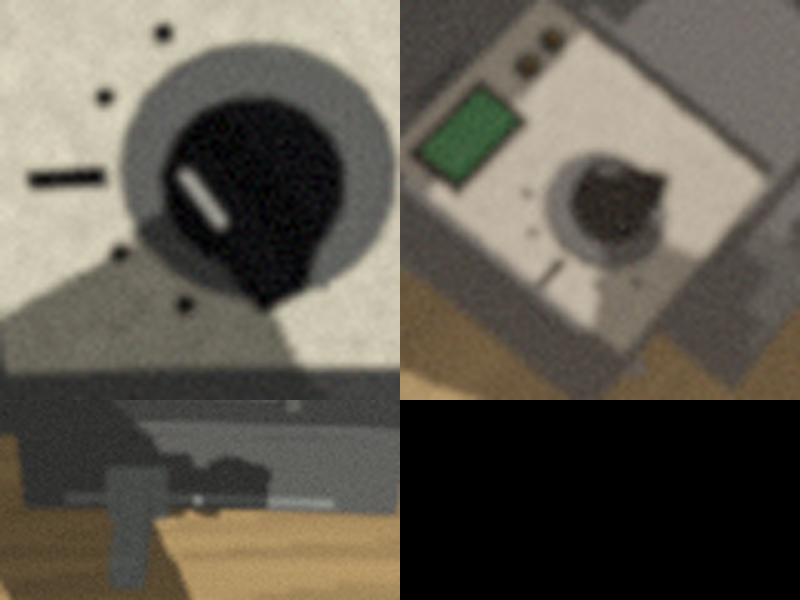

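The white pointer line runs from (266,59) to (275,71) in the wrist view. It points to the upper left, past OFF and close to the 2.62 dot, so the knob has to turn back by about 0.9 rad.

```bash
cat >> h.py <<'E'
C,S=np.cos(np.radians(28)),np.sin(np.radians(28))
RC=np.array([[C,0,-S],[0,1,0],[S,0,C]])   # case axes in world (yaw ~0)
E
python3 - <<'E'
from h import *
t=cam("top","pics/top0.npz");s=cam("side","pics/side0.npz");w=cam("wrist","pics/wrist1.npz")
off,e=tri(ray(t,(197.2,171.3)),ray(s,(240.1,275.3)),ray(w,(243.6,60.8)));print("off",off.round(4),e)
fr,e=tri(ray(t,(299.6,194.7)),ray(s,(311.5,222.8)),ray(w,(454,117)));print("fr",fr.round(4),e)
fl,e=tri(ray(t,(186.9,195.6)),ray(w,(222,111)));print("fl",fl.round(4),e)
lt,e=tri(ray(t,(221.9,217.5)),ray(w,(296.3,158.5)));print("latchtop",lt.round(4),e)
print("latch grip case",RC.T@(lt-off))
n=RC[:,2]
def onp(r,p): o,d=r;return o+d*(n@(p-o))/(n@d)
kn=off-0.048*RC[:,1]+0.044*n
P=[RC.T@(onp(ray(w,q),kn)-kn) for q in((266,59),(275,70.6))]
print("pointer",np.round(P,4), [np.arctan2(p[1],-p[0]) for p in P],"knob top",kn.round(4))
E
```

```text
off [0.5808 0.2621 0.0665] [0.9, 0.2, 0.8]
fr [ 0.5173 -0.0066  0.0607] [0.9, 1.5, 1.8]
fl [0.5178 0.2929 0.0557] [1.2, 1.2]
latchtop [0.4579 0.1952 0.0745] [0.6, 0.6]
latch grip case [-0.10472917 -0.06692227  0.06470449]
pointer [[ 0.0168  0.0099  0.    ]
 [ 0.0026  0.0011 -0.    ]] [np.float64(2.6086230719542374), np.float64(2.755874524801357)] knob top [0.5601 0.2141 0.1053]
```

>>> {"fn": "carry_out", "kwargs": {"motion": [[1, [0, 0, 0.6], -1], [1, [0, 0, 0.6], -1], [1, [0, 0, 0.6], -1], [1, [0, 0, 0.6], -1], [1, [0, 0, 0.6], -1], [1, [0, 0, 0.6], -1], [1, [0, 0, 0.6], -1], [1, [0, 0, 0.6], -1], [1, [0, 0, 0.6], -1], [1, [0, 0, 0.6], -1]]}}

```text
time: 3.58
ee_pos: [0.4494, 0.1502, 0.1308]
orientation: [0.823, 0.568, -0.0, 0.0]
wrist_force: [-0.1, -0.4, 0.4]
finger_gap: -0.0002
grip_force: 0.0
```

>>> {"fn": "carry_out", "kwargs": {"motion": [[1, [0, 0, 0], -1], [1, [0, 0, 0], -1], [1, [0, 0, 0], -1], [1, [0, 0, 0], -0.09], [1, [0.96, 1, 0], 0], [1, [0.96, 1, 0], 0], [1, [0, 0, 0.9], 0], [1, [0, 0, 0.9], 0], [1, [0, 0, 0], 0]]}}

```text
time: 4.33
ee_pos: [0.4964, 0.1972, 0.0824]
orientation: [0.707, 0.708, -0.004, -0.002]
wrist_force: [-1.2, -1.3, -0.1]
finger_gap: -0.0001
grip_force: 0.0
```

>>> {"fn": "carry_out", "kwargs": {"motion": [[1, [0.05, 0.5, 0], 0], [1, [0, 0.3, 0], 0], [1, [0, 0.3, 0], 0], [1, [0, 0.2, 0], 0], [1, [0, 0.2, 0], 0], [1, [0, 0.15, 0], 0], [1, [0, 0.1, 0], 0], [1, [0, 0, 0], 0]]}}

```text
time: 5.0
ee_pos: [0.5435, 0.2008, 0.0869]
orientation: [0.706, 0.708, 0.0, 0.0]
wrist_force: [0.7, -0.3, -0.3]
finger_gap: 0.0001
grip_force: 0.0
```

```bash
python3 - <<'E'
from h import *
for n in("side","wrist","top"):
    s=snapshot(n);np.savez(f"pics/{n}2.npz",**s);cv2.imwrite(f"pics/{n}2.png",s["pixels"][:,:,::-1])
w=cv2.imread("pics/wrist2.png");s=cv2.imread("pics/side2.png");t=cv2.imread("pics/top2.png")
im=np.zeros((600,800,3),np.uint8);im[:340,:544]=cv2.resize(w,(544,340))
im[:340,546:800]=cv2.resize(s[135:305,188:315],(254,340),interpolation=2)
im[345:595,:400]=cv2.resize(t[120:220,160:320],(400,250),interpolation=2)
cv2.imwrite("pics/c4.png",im)
E
```

```text
(no output)
```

View pics/c4.png

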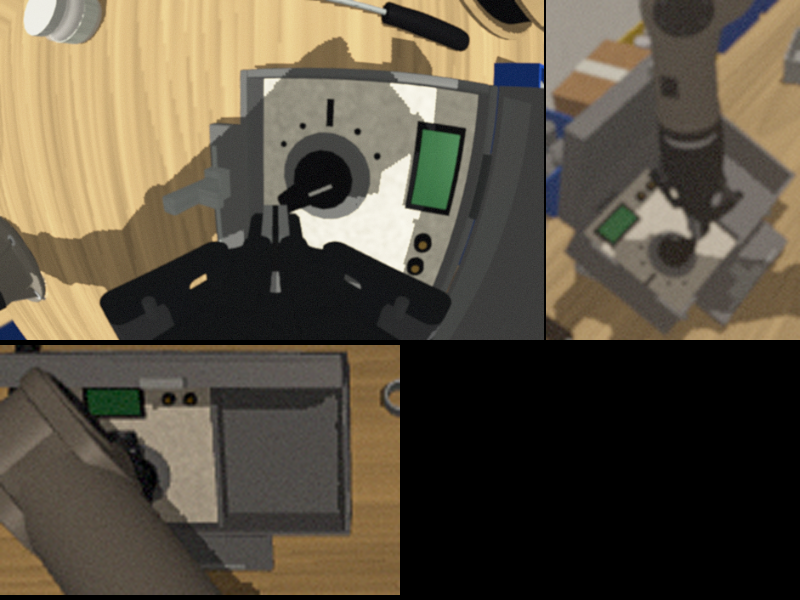

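```bash
python3 - <<'E'
from h import *
w=cam("wrist","pics/wrist2.npz");k=640/544
off=np.array([.5808,.2621,.0665]);n=RC[:,2];kn=off-.048*RC[:,1]+.044*n
def onp(r,p): o,d=r;return o+d*(n@(p-o))/(n@d)
print("cam",w["world_from_camera"][:3,3])
for nm,X in [("tcp",np.array([.5435,.2008,.0869])),("off",off),("kntop",kn),("knbase",kn-.044*n)]: print(nm,(proj(w,X)/k).round(1))
for q in [(308,195),(332,185),(283,197)]:
    print(q,(RC.T@(onp(ray(w,np.array(q)*k),kn)-kn)).round(4))
cv2.imwrite("pics/c5.png",cv2.resize(w["pixels"][100:300,270:470,::-1],(600,600),interpolation=2))
E
```

```text
cam [0.5436537  0.27722551 0.253287  ]
tcp [274.9 202.6]
off [327.4 111.4]
kntop [302.1 195.4]
knbase [324.2 175.1]
(308, 195) [ 0.0039  0.001  -0.    ]
(332, 185) [ 0.0183  0.0101 -0.    ]
(283, 197) [-0.013  -0.0037  0.    ]
```

View pics/c5.png

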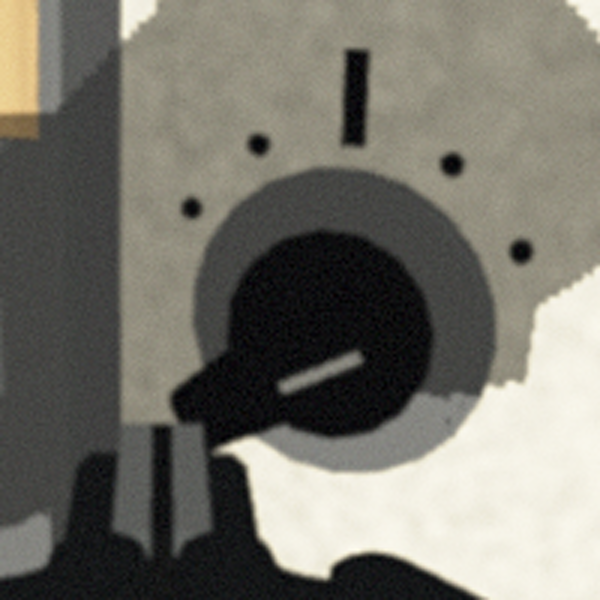

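The knob hasn't moved: the pointer is still at 2.58. The fingertips are thinner than I assumed and sit just short of the bar, so I'll go slightly lower and push further.

>>> {"fn": "carry_out", "kwargs": {"motion": [[1, [0, -0.2, 0.28], 0], [1, [0, 0.2, 0], 0], [1, [0, 0.12, 0], 0], [1, [0, 0.12, 0], 0], [1, [0, 0, 0], 0]]}}

```text
time: 5.57
ee_pos: [0.55, 0.2007, 0.0798]
orientation: [0.706, 0.708, 0.0, 0.0]
wrist_force: [-0.5, 0.0, 0.6]
finger_gap: 0.0003
grip_force: 0.0
```

```bash
cat > kn.py <<'E'
from h import *
w=cam("wrist");a,b=90,310
off=np.array([.5808,.2621,.0665]);n=RC[:,2];kn=off-.048*RC[:,1]+.044*n
def onp(r,p): o,d=r;return o+d*(n@(p-o))/(n@d)
c=proj(w,kn);g=cv2.cvtColor(w["pixels"],cv2.COLOR_RGB2GRAY)
# warp-free: grey-line pixels on the black knob top near its predicted centre
ys,xs=np.mgrid[0:400,0:640];near=np.hypot(xs-c[0],ys-c[1])<60
blk=cv2.morphologyEx((g<45).astype(np.uint8),cv2.MORPH_CLOSE,np.ones((9,9)))
m=((g>70)&near&(blk>0)).astype(np.uint8)
N,L,st,ce=cv2.connectedComponentsWithStats(m)
for i in range(1,N):
    if st[i,4]<15: continue
    pts=np.argwhere(L==i)[:,::-1];Q=np.array([(RC.T@(onp(ray(w,p),kn)-kn))[:2] for p in pts])
    mu=Q.mean(0);d=np.linalg.svd(Q-mu)[2][0];d*=np.sign(d@mu)
    print(st[i],mu.round(4),"angle dir",round(np.arctan2(d[1],-d[0]),3),"pos",round(np.arctan2(mu[1],-mu[0]),3))
E
python3 kn.py
```

```text
[351 222  28  15 149] [0.0112 0.0055] angle dir 2.591 pos 2.683
```

>>> {"fn": "carry_out", "kwargs": {"motion": [[1, [0, -0.8, 0], 0], [1, [0.32, 0, 0], 0], [1, [0, 0.3, 0], 0], [1, [0, 0.2, 0], 0], [1, [0, 0.1, 0], 0], [1, [0, 0.1, 0], 0], [1, [0, 0, 0], 0]]}}

```text
time: 6.2
ee_pos: [0.5479, 0.2083, 0.0797]
orientation: [0.706, 0.708, 0.0, 0.0]
wrist_force: [0.1, 0.4, 0.2]
finger_gap: 0.0002
grip_force: 0.0
```

```bash
python3 kn.py
```

```text
[354 237  28  14 142] [0.0111 0.0055] angle dir 2.593 pos 2.679
[328 279   6   6  18] [-0.0095 -0.0219] angle dir -0.994 pos -1.16
```

```bash
python3 - <<'E'
from h import *
off=np.array([.5808,.2621,.0665]);n=RC[:,2];kn=off-.048*RC[:,1]+.044*n
o=get_obs();tcp=o["ee_pos"]
im=np.zeros((600,800,3),np.uint8)
for j,nm in enumerate(("wrist","side")):
    w=cam(nm);np.savez(f"pics/{nm}3.npz",**w)
    K=5 if nm=="wrist" else 6;x0,y0,W,H=(280,150,80,120) if nm=="wrist" else (225,235,66,66)
    if nm=="wrist": W,H=80,120
    c=cv2.resize(np.ascontiguousarray(w["pixels"][y0:y0+H,x0:x0+W,::-1]),None,fx=K,fy=K,interpolation=2)
    a=2.59;p=np.array([-np.cos(a),np.sin(a)]);q=np.array([-p[1],p[0]])
    for sx in(-.021,.021):
        for sy in(-.007,.007):
            A=[((proj(w,kn+RC@np.array([*(p*sx+q*sy),h]))-[x0,y0]+.5)*K).astype(int) for h in(0,-.032)]
            cv2.circle(c,tuple(map(int,A[0])),4,(0,255,0) if sx>0 else (0,0,255),-1);cv2.line(c,tuple(map(int,A[0])),tuple(map(int,A[1])),(0,255,255),1)
    P=((proj(w,tcp)-[x0,y0]+.5)*K).astype(int);cv2.circle(c,tuple(map(int,P)),4,(255,0,255),-1)
    im[:c.shape[0],400*j:400*j+c.shape[1]]=c[:600]
cv2.imwrite("pics/c6.png",im)
E
```

```text
(no output)
```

View pics/c6.png

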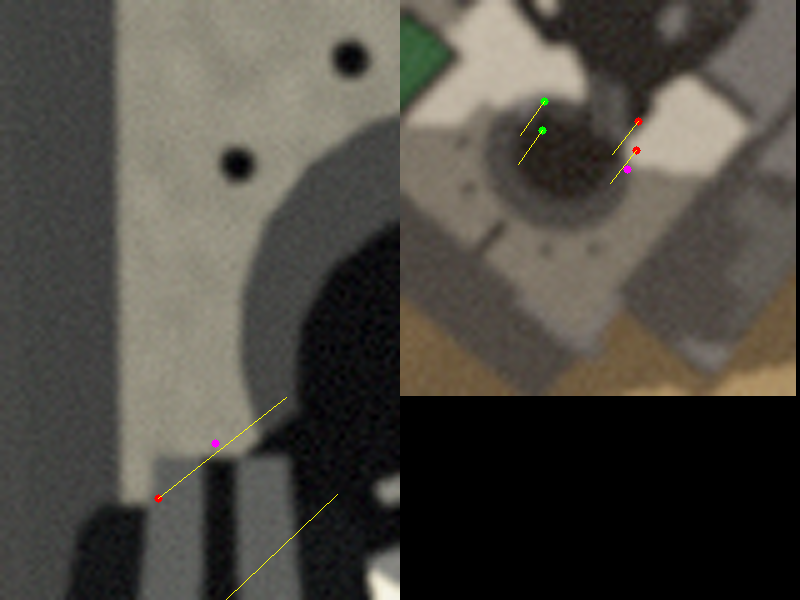

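```bash
python3 - <<'E'
from h import *
w1=cam("wrist","pics/wrist1.npz");w2=cam("wrist","pics/wrist2.npz");k=640/544
off=np.array([.5808,.2621,.0665]);n=RC[:,2];kn=off-.048*RC[:,1]
for a,b in [((266,59),(332*k,185*k)),((275,70.6),(308*k,195*k))]:
    X,e=tri(ray(w1,a),ray(w2,b));print((RC.T@(X-kn)).round(4),e)
def onp(r,p): o,d=r;return o+d*(n@(p-o))/(n@d)
for h in(.012,.02,.03,.044):
    print(h,[(RC.T@(onp(ray(w2,q),kn+h*n)-kn)*1e3).round(1)[:2] for q in((328.3,233.3),(341.7,250),(380,232))])
E
```

```text
[0.0176 0.0099 0.0442] [0.7, 0.7]
[0.0033 0.001  0.0442] [0.6, 0.6]
0.012 [array([-32.1, -21. ]), array([-21.9, -31.2]), array([  3.9, -12.8])]
0.02 [array([-28.1, -17. ]), array([-18.3, -26.8]), array([ 6.3, -9.2])]
0.03 [array([-23. , -12.1]), array([-13.8, -21.2]), array([ 9.2, -4.8])]
0.044 [array([-15.8,  -5.2]), array([ -7.5, -13.5]), array([13.4,  1.5])]
```

>>> {"fn": "carry_out", "kwargs": {"motion": [[1, [0, -0.8, 0], 0], [1, [0, 0, 0.48], 0], [1, [0, 0.3, 0], 0], [1, [0, 0.2, 0], 0], [1, [0, 0.15, 0], 0], [1, [0, 0.15, 0], 0], [1, [0, 0, 0], 0]]}}

```text
time: 6.93
ee_pos: [0.5336, 0.2082, 0.0661]
orientation: [0.705, 0.709, -0.012, -0.007]
wrist_force: [-23.8, -4.8, 15.3]
finger_gap: 0.0003
grip_force: 12.4
```

```bash
python3 kn.py; python3 -c "
from h import *
o=get_obs();print(o['wrist_force'],o['joint_torque'].round(2))"
```

```text
[385 251  31  14 164] [0.011  0.0056] angle dir 2.584 pos 2.675
[-23.74871441  -3.94885147  15.23415419] [  2.55 -37.39  -4.71 -27.4    4.02  -7.23   0.09]
```

Contact now, but the force jams along the bar's end (24 N) without turning it. I'll back off and instead sweep across from the left, pushing the tail sideways.

>>> {"fn": "carry_out", "kwargs": {"motion": [[1, [0, -1, 0], 0], [1, [0, 0, -0.1], 0], [1, [1, 0, 0], 0], [1, [0.6, 0, 0], 0], [1, [0, 0, 0], 0]]}}

```text
time: 7.4
ee_pos: [0.5223, 0.2536, 0.0711]
orientation: [0.704, 0.71, 0.003, -0.001]
wrist_force: [-0.3, 0.1, 0.1]
finger_gap: -0.0001
grip_force: 0.0
```

>>> {"fn": "carry_out", "kwargs": {"motion": [[1, [0, 0.9, 0], 0], [1, [-0.4, 0, 0], 0], [1, [-0.3, 0, 0], 0], [1, [-0.3, 0, 0], 0], [1, [-0.3, 0, 0], 0], [1, [-0.3, 0, 0], 0], [1, [-0.3, 0, 0], 0], [1, [-0.2, 0, 0], 0], [1, [0, 0, 0], 0]]}}

```text
time: 8.15
ee_pos: [0.5427, 0.1979, 0.0715]
orientation: [0.706, 0.709, 0.001, -0.002]
wrist_force: [-4.2, 2.6, 5.4]
finger_gap: -0.0001
grip_force: 3.4
```

```bash
python3 kn.py
```

```text
[364 204  17  30 156] [0.0058 0.01  ] angle dir 1.954 pos 2.098
[328 279   6   5  17] [-0.0153 -0.0288] angle dir -0.916 pos -1.082
```

>>> {"fn": "carry_out", "kwargs": {"motion": [[1, [-0.1, 0.1, 0], 0], [1, [0, 0.15, 0], 0], [1, [0, 0, 0], 0]]}}

```text
time: 8.45
ee_pos: [0.5446, 0.1968, 0.072]
orientation: [0.705, 0.71, -0.003, -0.004]
wrist_force: [-12.6, 1.9, 14.2]
finger_gap: -0.0005
grip_force: 9.1
```

```bash
python3 kn.py
```

```text
[359 200  14  31 162] [0.0045 0.0105] angle dir 1.836 pos 1.978
[328 279   5   5  15] [-0.0131 -0.0295] angle dir -0.954 pos -1.153
```

>>> {"fn": "carry_out", "kwargs": {"motion": [[1, [0, 0, -0.2], 0], [1, [0, 0.1, 0], 0], [1, [0, 0.1, 0], 0], [1, [0, 0.05, 0], 0], [1, [0, 0, 0], 0]]}}

```text
time: 8.92
ee_pos: [0.5497, 0.1929, 0.0755]
orientation: [0.705, 0.709, -0.006, -0.003]
wrist_force: [-12.0, -2.6, 10.9]
finger_gap: -0.0002
grip_force: 7.6
```

```bash
python3 kn.py
```

```text
[344 187   6  33 188] [0.0012 0.0109] angle dir 1.531 pos 1.676
[328 279   6   4  15] [-0.007  -0.0335] angle dir -0.754 pos -1.363
```

The selector reads 1.53–1.57 (OFF). Next I retreat, rise and turn towards the adaptor's heading.

>>> {"fn": "carry_out", "kwargs": {"motion": [[1, [0, -1, 0], 0], [1, [0, -0.6, -0.6], 0], [0, [0, 0, -0.6], -1], [0, [0, 0, -0.6], -1], [0, [0, 0, -0.6], -1], [0, [0, 0, -0.6], -1], [0, [0, 0, -0.6], -1], [0, [0, 0, -0.6], -1], [0, [0, 0, -0.6], -1], [0, [0, 0, -0.6], -1]]}}

```text
time: 9.8
ee_pos: [0.5167, 0.1918, 0.2108]
orientation: [0.297, 0.955, -0.001, 0.001]
wrist_force: [-0.8, 0.4, -0.3]
finger_gap: 0.0853
grip_force: 0.0
```

```bash
python3 kn.py; cat > to.py <<'E'
# usage: to.py x y [yawdeg] : prints tool-axis shift (units of 25 mm) to world xy, and turn units
from h import *;import sys
from scipy.spatial.transform import Rotation as R
o=get_obs();r=R.from_quat(o["orientation"]);M=r.as_matrix();yaw=np.arctan2(M[1,0],M[0,0])
tx,ty=map(float,sys.argv[1:3])
z=float(sys.argv[4]) if len(sys.argv)>4 else o["ee_pos"][2]
d=M.T@(np.array([tx,ty,z])-o["ee_pos"]);print("now",o["ee_pos"].round(4),"yaw",np.degrees(yaw).round(2),"units",(d/.025).round(2))
if len(sys.argv)>3:
    a=np.radians(float(sys.argv[3]))-yaw;a=(a+np.pi)%(2*np.pi)-np.pi;print("turn units",round(-a/.12,2))
E
python3 to.py .46 -.334 152.2
```

```text
[373 203  14  10  40] [0.0011 0.0113] angle dir 1.533 pos 1.669
now [0.5183 0.1931 0.2138] yaw 145.65 units [ -9.97 -18.72  -0.02]
turn units -0.95
```

>>> {"fn": "carry_out", "kwargs": {"motion": [[0, [-0.52, -0.98, 0], 0], [0, [-0.52, -0.98, 0], 0], [0, [-0.52, -0.98, 0], 0], [0, [-0.52, -0.98, 0], 0], [0, [-0.52, -0.98, 0], 0], [0, [-0.52, -0.98, 0], 0], [0, [-0.52, -0.98, 0], 0], [0, [-0.52, -0.98, 0], 0], [0, [-0.52, -0.98, 0], 0], [0, [-0.52, -0.98, 0], 0]]}}

```text
time: 10.68
ee_pos: [0.4824, -0.0843, 0.2096]
orientation: [0.301, 0.954, -0.001, -0.0]
wrist_force: [1.2, -0.9, 0.3]
finger_gap: 0.0854
grip_force: 0.0
```

>>> {"fn": "carry_out", "kwargs": {"motion": [[0, [-0.52, -0.98, 0], 0], [0, [-0.52, -0.98, 0], 0], [0, [-0.52, -0.98, 0], 0], [0, [-0.52, -0.98, 0], 0], [0, [-0.52, -0.98, 0], 0], [0, [-0.52, -0.98, 0], 0], [0, [-0.52, -0.98, 0], 0], [0, [-0.52, -0.98, 0], 0], [0, [-0.5, -0.98, 0], 0], [0, [0, 0, 0], -0.95]]}}

```text
time: 11.52
ee_pos: [0.4494, -0.3386, 0.2085]
orientation: [0.251, 0.968, -0.003, -0.001]
wrist_force: [-0.1, -1.0, -0.7]
finger_gap: 0.0854
grip_force: 0.0
```

```bash
cat > ad.py <<'E'
from h import *
w=cam("wrist");g=cv2.cvtColor(w["pixels"],cv2.COLOR_RGB2GRAY)
hsv=cv2.cvtColor(w["pixels"],cv2.COLOR_RGB2HSV)
c0=proj(w,np.array([.474,-.341,.028]));print("pred",c0.round(1))
m=((g<42)).astype(np.uint8);m=cv2.morphologyEx(m,cv2.MORPH_OPEN,np.ones((3,3)))
N,L,st,ce=cv2.connectedComponentsWithStats(m);
i=L[int(c0[1]),int(c0[0])];print(st[i],ce[i])
P=np.argwhere(L==i)[:,::-1]
mm=cv2.morphologyEx((L==i).astype(np.uint8),cv2.MORPH_OPEN,cv2.getStructuringElement(2,(35,35)))
Q=np.array([onz(ray(w,p),.028)[:2] for p in np.argwhere(mm)[:,::-1]],np.float32)
if len(Q): 
    r=cv2.minAreaRect(Q*1000);print(r);print(cv2.boxPoints(r).round(1))
Q=np.array([onz(ray(w,p),.02)[:2] for p in P],np.float32);r=cv2.minAreaRect(Q*1000);print("all",r)
cv2.imwrite("pics/wad.png",w["pixels"][:,:,::-1])
E
python3 ad.py; python3 to.py .46 -.334 152.2
```

```text
pred [332.5 190.9]
[ 315  165   29   60 1490] [329.67919463 192.52885906]
all ((479.4739685058594, -347.12054443359375), (32.6531982421875, 74.5256576538086), 65.27520751953125)
now [ 0.4504 -0.3347  0.2086] yaw 151.57 units [-0.32  0.21 -0.  ]
turn units -0.09
```

>>> {"fn": "carry_out", "kwargs": {"motion": [[0, [-0.54, 0.07, 0], -0.54], [0, [0, 0, 1], 0], [0, [0, 0, 1], 0], [0, [0, 0, 1], 0], [0, [0, 0, 1], 0], [0, [0, 0, 1], 0], [0, [0, 0, 1], 0], [0, [0, 0, 1], 0], [0, [0, 0, 0.7], 0], [0, [0, 0, 0], 0]]}}

```text
time: 12.4
ee_pos: [0.462, -0.3322, 0.0134]
orientation: [0.214, 0.977, 0.001, -0.004]
wrist_force: [-1.1, 0.0, -0.7]
finger_gap: 0.0851
grip_force: 0.0
```

>>> {"fn": "carry_out", "kwargs": {"motion": [[0, [0, 0, 0.1], 0], [0, [0, 0, 0.1], 0], [0, [0, 0, 0], 0]]}}

```text
time: 12.65
ee_pos: [0.467, -0.3342, 0.0139]
orientation: [0.213, 0.977, -0.0, 0.001]
wrist_force: [0.1, -0.1, 0.8]
finger_gap: 0.0855
grip_force: 0.0
```

>>> {"fn": "carry_out", "kwargs": {"motion": [[0, [0, 0, 0.24], 0], [0.3, [0, 0, 0], 0], [0.6, [0, 0, 0], 0], [1, [0, 0, 0], 0], [1, [0, 0, 0], 0], [1, [0, 0, 0], 0], [1, [0, 0, 0], 0], [1, [0, 0, 0], 0]], "newtons": 40}}

```text
time: 13.32
ee_pos: [0.4663, -0.334, 0.0069]
orientation: [0.212, 0.977, -0.0, 0.0]
wrist_force: [0.9, -0.6, 0.3]
finger_gap: 0.0008
grip_force: 0.0
```

Missed: the fingers shut on nothing, which suggests the real tips sit about 20 mm above the reported TCP. I'll open, check the adaptor's place, then go lower while watching the force.

>>> {"fn": "carry_out", "kwargs": {"motion": [[0, [0, 0, -0.5], 0], [0, [0, 0, 0], 0], [0, [0, 0, 0], 0], [0, [0, 0, 0], 0], [0, [0, 0, 0], 0]]}}

```text
time: 13.73
ee_pos: [0.4661, -0.334, 0.0193]
orientation: [0.212, 0.977, -0.0, -0.0]
wrist_force: [0.2, 0.4, -0.9]
finger_gap: 0.0612
grip_force: 0.0
```

```bash
python3 ad.py; python3 to.py .463 -.3396 155.3
python3 - <<'E'
from h import *
w=cam("wrist");s=cam("side");im=np.zeros((600,800,3),np.uint8)
im[:400,:640]=w["pixels"][:,:,::-1]
p=proj(s,get_obs()["ee_pos"]);x,y=map(int,p);print("tcp side",p)
c=cv2.resize(s["pixels"][y-30:y+20,x-50:x+50,::-1],(400,200),interpolation=2);c=np.ascontiguousarray(c);cv2.circle(c,(int((p[0]-x+50)*4),int((p[1]-y+30)*4)),3,(255,0,255),-1)
im[400:,:400]=c;cv2.circle(im,tuple(map(int,proj(w,get_obs()["ee_pos"]))),4,(255,0,255),-1)
cv2.imwrite("pics/c7.png",im)
E
```

```text
pred [317.5 259.2]
[ 282  203   59  113 5782] [309.93168454 254.9986164 ]
((474.5477600097656, -346.3563232421875), (32.00322341918945, 74.01747131347656), 62.671817779541016)
[[ 434.3 -343.6]
 [ 500.1 -377.6]
 [ 514.8 -349.1]
 [ 449.  -315.2]]
all ((479.3263854980469, -349.046875), (33.62593460083008, 79.75210571289062), 62.67184829711914)
now [ 0.466  -0.334   0.0191] yaw 155.47 units [ 0.02 -0.25  0.  ]
turn units 0.02
tcp side [371.14618273 178.83221344]
```

View pics/c7.png

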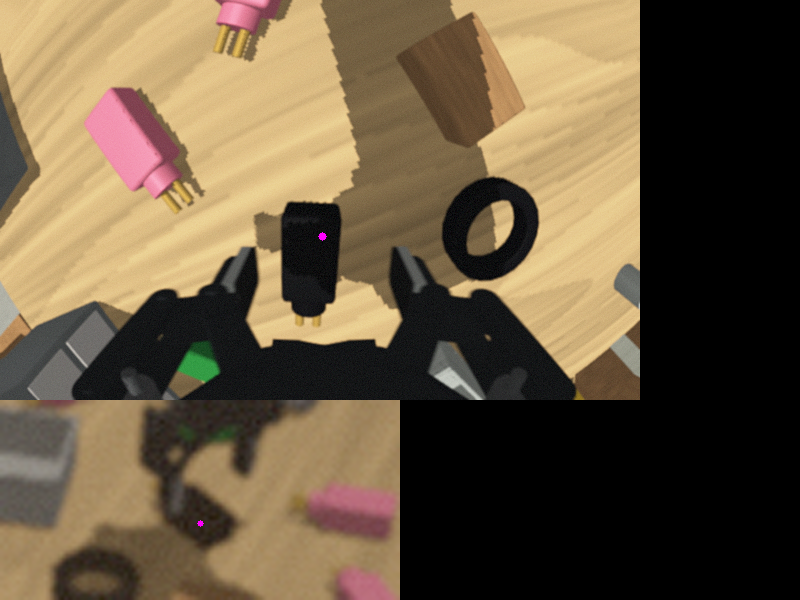

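The adaptor is still in place at about (.474,-.345), and the fingers are indeed above and behind the nominal TCP. I'll go down in steps and watch the force.

>>> {"fn": "carry_out", "kwargs": {"motion": [[0, [0, -0.3, 0.5], -0.4], [0, [0, 0, 0.5], 0], [0, [0, 0, 0.2], 0], [0, [0, 0, 0], 0], [0, [0, 0, 0], 0]]}}

```text
time: 14.3
ee_pos: [0.4629, -0.3401, -0.0113]
orientation: [0.189, 0.982, 0.001, -0.001]
wrist_force: [0.1, -0.1, 0.4]
finger_gap: 0.0852
grip_force: 0.0
```

>>> {"fn": "carry_out", "kwargs": {"motion": [[0.3, [0, 0, 0], 0], [0.6, [0, 0, 0], 0], [1, [0, 0, 0], 0], [1, [0, 0, 0], 0], [1, [0, 0, 0], 0], [1, [0, 0, 0], 0]], "newtons": 40}}

```text
time: 14.8
ee_pos: [0.4635, -0.3412, -0.0099]
orientation: [0.189, 0.982, -0.0, 0.0]
wrist_force: [-0.5, -0.0, 4.2]
finger_gap: 0.0337
grip_force: 38.2
```

>>> {"fn": "carry_out", "kwargs": {"motion": [[1, [0, 0, -0.6], 0], [1, [0, 0, -1], 0], [1, [0, 0, -1], -1], [1, [0, 0, -1], -1], [1, [0, 0, -1], -1], [1, [0, 0, -1], -0.17], [1, [0, 0, -1], 0], [1, [0, 0, -1], 0], [1, [0, 0, 0], 0]]}}

```text
time: 15.55
ee_pos: [0.4663, -0.3414, 0.1844]
orientation: [-0.0, 1.0, -0.002, 0.004]
wrist_force: [1.4, 0.5, 0.4]
finger_gap: 0.0338
grip_force: 38.3
```

```bash
python3 to.py .553 .066 180; python3 - <<'E'
from h import *
w=cam("wrist");g=cv2.cvtColor(w["pixels"],cv2.COLOR_RGB2GRAY);cv2.imwrite("pics/wh.png",w["pixels"][:,:,::-1])
o=get_obs();p=proj(w,o["ee_pos"]);print(p,o["finger_gap"],o["grip_force"])
m=(g<38).astype(np.uint8);L=cv2.connectedComponentsWithStats(m)[1]
# column extents of dark region along the tool midline, projected to grasp height
for c in range(int(p[0])-30,int(p[0])+31,10):
    col=np.flatnonzero(m[120:330,c])+120;print(c,col.min() if len(col) else None)
E
```

```text
now [ 0.4663 -0.3414  0.1844] yaw -179.99 units [-3.47 16.29 -0.04]
turn units 0.0
[323.73145434 233.06468027] 0.03385008962147854 38.33425147749949
293 233
303 218
313 219
323 220
333 220
343 221
353 222
```

>>> {"fn": "carry_out", "kwargs": {"motion": [[1, [-0.21, 1, 0], 0], [1, [-0.21, 1, 0], 0], [1, [-0.21, 1, 0], 0], [1, [-0.21, 1, 0], 0], [1, [-0.21, 1, 0], 0], [1, [-0.21, 1, 0], 0], [1, [-0.21, 1, 0], 0], [1, [-0.21, 1, 0], 0], [1, [-0.21, 1, 0], 0], [1, [-0.21, 1, 0], 0]]}}

```text
time: 16.43
ee_pos: [0.5143, -0.0899, 0.1775]
orientation: [-0.0, 1.0, 0.0, -0.002]
wrist_force: [-0.2, -0.2, -1.3]
finger_gap: 0.034
grip_force: 38.4
```

>>> {"fn": "carry_out", "kwargs": {"motion": [[1, [-0.22, 1, 0], 0], [1, [-0.22, 1, 0], 0], [1, [-0.22, 1, 0], 0], [1, [-0.22, 1, 0], 0], [1, [-0.22, 1, 0], 0], [1, [-0.22, 1, 0], 0], [1, [0, 0.29, 0.5], 0], [1, [0, 0, 0.5], 0], [1, [0, 0, 0], 0]]}}

```text
time: 17.18
ee_pos: [0.5455, 0.0644, 0.1498]
orientation: [-0.001, 1.0, -0.002, -0.004]
wrist_force: [-0.2, -0.1, -1.3]
finger_gap: 0.0338
grip_force: 38.4
```

```bash
python3 to.py .562 .066 180; python3 - <<'E'
from h import *
w=cam("wrist");s=cam("side");t=cam("top");o=get_obs()["ee_pos"]
print(onz(ray(w,(323,220)),o[2]+.038)-o)
n=RC[:,2];tray=np.array([.5175,.143,.059])+RC@np.array([.085,-.08,-.052]);print("tray",tray)
im=np.zeros((600,800,3),np.uint8);im[:400,:640]=w["pixels"][:,:,::-1]
im[400:,:300]=cv2.resize(s["pixels"][150:250,180:330,::-1],(300,200),interpolation=2)
im[400:,310:610]=cv2.resize(t["pixels"][110:210,170:320,::-1],(300,200),interpolation=2)
cv2.imwrite("pics/c8.png",im)
E
```

```text
now [0.5455 0.0644 0.1498] yaw -179.94 units [-0.66  0.06 -0.01]
turn units 0.01
[-0.02899679  0.00065742  0.038     ]
tray [0.61696307 0.063      0.05299181]
```

>>> {"fn": "carry_out", "kwargs": {"motion": [[1, [-0.6, 0, 0.8], 0], [1, [0, 0, 0.8], 0], [1, [0, 0, 0.8], 0], [1, [0, 0, 0.8], 0], [1, [0, 0, 0.6], 0], [1, [0, 0, 0.3], 0], [1, [0, 0, 0], 0]]}}

```text
time: 17.92
ee_pos: [0.5626, 0.0643, 0.0502]
orientation: [0.001, 1.0, -0.001, -0.002]
wrist_force: [-0.9, 0.2, -0.6]
finger_gap: 0.0336
grip_force: 38.4
```

>>> {"fn": "carry_out", "kwargs": {"motion": [[1, [0, 0, 0.2], 0], [1, [0, 0, 0.2], 0], [1, [0, 0, 0], 0]], "newtons": 20}}

```text
time: 18.17
ee_pos: [0.5639, 0.0662, 0.0423]
orientation: [0.0, 1.0, -0.0, 0.0]
wrist_force: [-1.8, -0.4, 3.2]
finger_gap: 0.0338
grip_force: 38.8
```

>>> {"fn": "carry_out", "kwargs": {"motion": [[1, [0, 0, 0.15], 0], [1, [0, 0, 0.1], 0], [1, [0, 0, 0], 0]]}}

```text
time: 18.42
ee_pos: [0.5625, 0.0689, 0.0358]
orientation: [-0.001, 1.0, 0.001, -0.0]
wrist_force: [-4.5, 2.6, 3.9]
finger_gap: 0.0337
grip_force: 21.1
```

>>> {"fn": "carry_out", "kwargs": {"motion": [[0.5, [0, 0, 0], 0], [0.4, [0, 0, 0], 0], [0.3, [0, 0, 0], 0], [0.3, [0, 0, 0], 0], [0.3, [0, 0, -0.4], 0], [0.3, [0, 0, -0.8], 0], [0.3, [0, 0, -1], 0], [0.3, [0, 0, -1], 0], [0.3, [0, 0, -1], 0]]}}

```text
time: 19.17
ee_pos: [0.5636, 0.0664, 0.1424]
orientation: [-0.0, 1.0, 0.0, 0.0]
wrist_force: [0.4, -0.2, -0.1]
finger_gap: 0.0599
grip_force: 0.0
```

```bash
python3 - <<'E'
from h import *
w=cam("wrist");o=get_obs();print(o["ee_pos"],o["finger_gap"])
tray=np.array([.5175,.143,.059])+RC@np.array([.085,-.08,-.052]);n=RC[:,2]
def onp(r,p): o,d=r;return o+d*(n@(p-o))/(n@d)
g=cv2.cvtColor(w["pixels"],cv2.COLOR_RGB2GRAY)
c=proj(w,tray+RC@np.array([-.045,0,.028]));print(c)
m=(g<30).astype(np.uint8);m=cv2.morphologyEx(m,cv2.MORPH_OPEN,np.ones((3,3)))
N,L,st,ce=cv2.connectedComponentsWithStats(m)
i=min(range(1,N),key=lambda i:np.hypot(*(ce[i]-c)) if st[i,4]>200 else 1e9);print(st[i],ce[i])
Q=np.array([(RC.T@(onp(ray(w,p),tray+.028*n)-tray))[:2] for p in np.argwhere(L==i)[:,::-1]],np.float32)
print(cv2.minAreaRect(Q*1000))
t=cam("top");s=cam("side");im=np.zeros((600,800,3),np.uint8);im[:400,:640]=w["pixels"][:,:,::-1]
im[400:,:300]=cv2.resize(s["pixels"][150:250,180:330,::-1],(300,200),interpolation=2)
im[400:,310:610]=cv2.resize(t["pixels"][110:210,170:320,::-1],(300,200),interpolation=2)
cv2.imwrite("pics/c9.png",im);np.savez("pics/wrist9.npz",**w)
E
```

```text
[0.56699597 0.06799505 0.14794452] 0.0597161213926423
[319.22376862 195.583307  ]
[ 307  165   40   83 2949] [326.60596812 204.24415056]
((-36.798187255859375, 6.171087265014648), (70.6901626586914, 32.971797943115234), 0.10583876073360443)
```

View pics/c9.png

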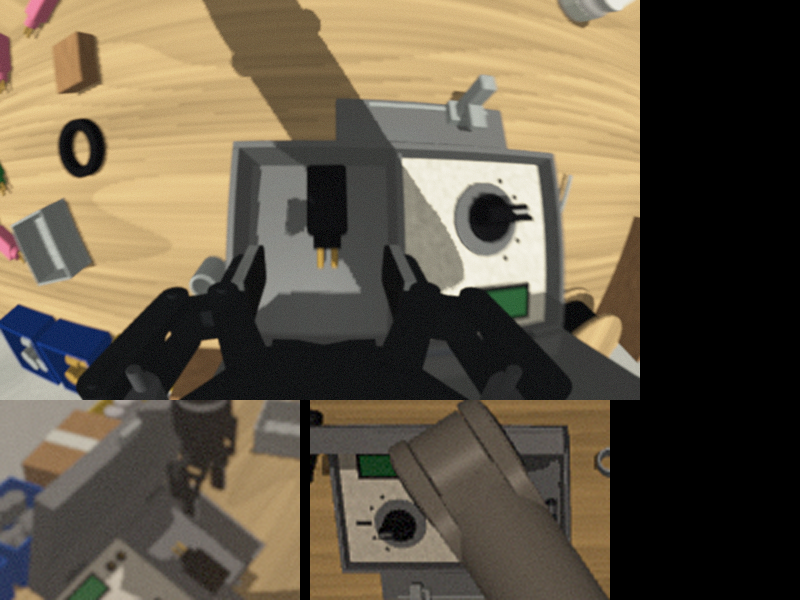

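The wrist view shows the adaptor flat in the tray at (327,204): its outline on the block-top plane is 71x33 mm, centred 37 mm down-slope and aligned. The knob pointer faces the OFF bar. Next is the lid: rise, go behind it, and push it over from the outer face.

>>> {"fn": "carry_out", "kwargs": {"motion": [[0.6, [0.3, 0, -1], 0], [1, [0, 0, -1], 0], [1, [0, 0, -1], 0], [1, [0, 0, -1], 0], [1, [0, 0, -1], 0], [1, [0, 0, -1], 0], [1, [0, 0, -1], 0], [1, [0, 0, -1], 0], [1, [0, 0, -1], 0], [1, [0, 0.5, 0], 0]]}}

```text
time: 20.15
ee_pos: [0.5581, 0.077, 0.3695]
orientation: [0.003, 1.0, 0.0, 0.003]
wrist_force: [0.8, 0.4, 0.2]
finger_gap: 0.0002
grip_force: 0.0
```

>>> {"fn": "carry_out", "kwargs": {"motion": [[1, [0, 0.5, 0], 0], [1, [-1, 0, 0], 0], [1, [-1, 0, 0], 0], [1, [-1, 0, 0], 0], [1, [-1, 0, 0], 0], [1, [-1, 0, 0], 0], [1, [-0.6, 0, 0], 0], [1, [0, 0, 0], 0]]}}

```text
time: 20.82
ee_pos: [0.6981, 0.0922, 0.3613]
orientation: [0.0, 1.0, -0.0, -0.002]
wrist_force: [1.0, 0.1, -1.5]
finger_gap: 0.0001
grip_force: 0.0
```

```bash
python3 - <<'E'
from h import *
o=get_obs();print(o["ee_pos"],o["joint_positions"].round(2))
# lid: tongue / edge positions from wrist camera + top, for angles
s=cam("side");t=cam("top");w=cam("wrist");H=np.array([.5175,.143,.059])+RC@np.array([.17,0,0]);print("hinge",H)
s0=cam("side","pics/side0.npz")
# lid free-edge outer left corner seen in side image: predicted for angles
for th in(1.6,1.7,1.8):
    f=np.radians(208)-th;u=np.array([np.cos(f),0,np.sin(f)]);v=np.array([np.sin(f),0,-np.cos(f)])
    print(th,*[proj(s0,H+.17*u+k*v+np.array([0,yy,0])).round(1) for yy in(.15,-.15) for k in(0,.028)])
    print("   edge outer",(H+.17*u+.028*v).round(3))
E
```

```text
[0.69814678 0.09224026 0.361287  ] [ 0.06  0.81 -0.91  0.46  0.68  2.01  1.23]
hinge [0.66760109 0.143      0.13881017]
1.6 [218.5 215.2] [208.7 207.4] [287.3 148.8] [279.  142.3]
   edge outer [0.617 0.143 0.304]
1.7 [212.4 210.7] [202.3 203.7] [282.1 145.1] [273.5 139.3]
   edge outer [0.634 0.143 0.308]
1.8 [206.3 206.7] [196.1 200.5] [276.8 141.8] [268.  136.8]
   edge outer [0.651 0.143 0.31 ]
```

>>> {"fn": "carry_out", "kwargs": {"motion": [[1, [0.4, 0, 0.6], 0], [1, [0.4, 0, 1], 0], [1, [0, 0, 1], 0], [1, [0, 0, 1], 0], [1, [0, 0, 0], 0]]}}

```text
time: 21.38
ee_pos: [0.6722, 0.0887, 0.2707]
orientation: [-0.001, 1.0, -0.003, -0.004]
wrist_force: [-0.5, -0.0, -1.6]
finger_gap: 0.0003
grip_force: 0.0
```

>>> {"fn": "carry_out", "kwargs": {"motion": [[1, [0.3, 0, 0], 0], [1, [0.3, 0, 0], 0], [1, [0.3, 0, 0], 0], [1, [0.3, 0, 0], 0], [1, [0, 0, 0], 0]]}}

```text
time: 21.8
ee_pos: [0.6455, 0.0911, 0.2783]
orientation: [0.0, 1.0, -0.0, 0.002]
wrist_force: [0.9, 0.7, 0.8]
finger_gap: 0.0001
grip_force: 0.0
```

>>> {"fn": "carry_out", "kwargs": {"motion": [[1, [-0.6, 0, 0], 0], [1, [0, 0, 0.8], 0], [1, [0.4, 0, 0.2], 0], [1, [0.3, 0, 0], 0], [1, [0.3, 0, 0], 0], [1, [0, 0, 0], 0]]}}

```text
time: 22.3
ee_pos: [0.6357, 0.0914, 0.2524]
orientation: [-0.0, 1.0, -0.0, 0.001]
wrist_force: [-0.4, 0.3, 0.5]
finger_gap: 0.0
grip_force: 0.0
```

```bash
cat > lid.py <<'E'
from h import *
s=cam("side");s0=cam("side","pics/side0.npz");H=np.array([.6676,.143,.1388])
g=cv2.cvtColor(s["pixels"],cv2.COLOR_RGB2GRAY).astype(int);g0=cv2.cvtColor(s0["pixels"],cv2.COLOR_RGB2GRAY).astype(int)
d=abs(g-g0);print("diff left lid",d[195:250,192:222].mean().round(1),"diff ref",d[260:300,150:190].mean().round(1))
# tongue: brightest grey patch; left side edge of lid
for th in np.arange(0,1.85,.1):
    f=np.radians(208)-th;u=np.array([np.cos(f),0,np.sin(f)]);v=np.array([np.sin(f),0,-np.cos(f)])
    P=[proj(s,H+r*u+.014*v+np.array([0,.1505,0])) for r in np.linspace(.03,.165,12)]
    I=np.array([s["pixels"][int(round(p[1])),int(round(p[0]))] for p in P]).astype(int)
    print(round(th,1),"std",I.std(0).mean().round(1),"mean",I.mean(0).round(0),"sat",(I.max(1)-I.min(1)).mean().round(1))
E
python3 lid.py
```

```text
diff left lid 12.4 diff ref 5.4
0.0 std 25.3 mean [126. 119. 108.] sat 18.2
0.1 std 35.2 mean [158. 148. 134.] sat 24.0
0.2 std 31.7 mean [156. 147. 132.] sat 24.2
0.3 std 31.2 mean [156. 146. 131.] sat 25.2
0.4 std 23.4 mean [134. 125. 112.] sat 22.2
0.5 std 33.9 mean [108. 102.  92.] sat 16.6
0.6 std 36.5 mean [88. 87. 75.] sat 17.6
0.7 std 30.6 mean [84. 83. 72.] sat 16.2
0.8 std 27.1 mean [86. 90. 75.] sat 20.1
0.9 std 27.8 mean [ 96. 101.  81.] sat 24.4
1.0 std 23.0 mean [85. 93. 74.] sat 22.8
1.1 std 22.9 mean [86. 89. 74.] sat 19.8
1.2 std 18.4 mean [92. 86. 76.] sat 15.8
1.3 std 10.2 mean [75. 70. 64.] sat 10.7
1.4 std 2.7 mean [72. 68. 64.] sat 7.8
1.5 std 3.0 mean [74. 71. 66.] sat 8.4
1.6 std 4.0 mean [74. 69. 65.] sat 8.7
1.7 std 10.8 mean [64. 66. 79.] sat 23.1
1.8 std 17.2 mean [63. 67. 87.] sat 28.8
```

The lid has already moved to about 1.5 rad. I continue along its arc at about 0.9 rad/s.

>>> {"fn": "carry_out", "kwargs": {"motion": [[1, [0.37, 0, 0.15], 0], [1, [0.37, 0, 0.15], 0], [1, [0.37, 0, 0.15], 0], [1, [0.37, 0, 0.15], 0], [1, [0.3, 0, 0.25], 0], [1, [0.3, 0, 0.25], 0], [1, [0.3, 0, 0.25], 0], [1, [0.3, 0, 0.25], 0], [1, [0, 0, 0], 0]]}}

```text
time: 23.1
ee_pos: [0.5681, 0.0915, 0.2107]
orientation: [-0.001, 1.0, -0.0, -0.0]
wrist_force: [-0.1, -0.5, 0.1]
finger_gap: -0.0003
grip_force: 0.0
```

```bash
python3 lid.py
```

```text
diff left lid 19.2 diff ref 5.2
0.0 std 11.7 mean [96. 88. 80.] sat 15.3
0.1 std 17.3 mean [120. 112. 100.] sat 20.8
0.2 std 21.9 mean [123. 114. 102.] sat 20.9
0.3 std 14.8 mean [123. 114. 101.] sat 22.2
0.4 std 13.6 mean [106.  98.  87.] sat 18.8
0.5 std 21.4 mean [91. 85. 75.] sat 15.5
0.6 std 31.1 mean [79. 76. 65.] sat 17.3
0.7 std 31.0 mean [75. 75. 62.] sat 17.8
0.8 std 25.9 mean [78. 83. 67.] sat 19.8
0.9 std 22.2 mean [89. 90. 78.] sat 16.4
1.0 std 3.1 mean [74. 68. 65.] sat 9.1
1.1 std 3.1 mean [73. 69. 64.] sat 9.6
1.2 std 16.6 mean [90. 86. 81.] sat 9.0
1.3 std 12.6 mean [98. 93. 88.] sat 10.2
1.4 std 12.6 mean [100.  96.  91.] sat 8.7
1.5 std 11.9 mean [107.  99.  93.] sat 14.2
1.6 std 18.6 mean [67. 71. 90.] sat 33.5
1.7 std 17.1 mean [58. 65. 91.] sat 42.0
1.8 std 21.0 mean [69. 72. 93.] sat 37.6
```

>>> {"fn": "carry_out", "kwargs": {"motion": [[1, [0.22, 0, 0.33], 0], [1, [0.22, 0, 0.33], 0], [1, [0.22, 0, 0.33], 0], [1, [0.22, 0, 0.33], 0], [1, [0.1, 0, 0.38], 0], [1, [0.1, 0, 0.38], 0], [1, [0.1, 0, 0.38], 0], [1, [0.1, 0, 0.38], 0], [1, [0, 0, 0], 0]]}}

```text
time: 23.9
ee_pos: [0.5355, 0.0907, 0.1371]
orientation: [-0.0, 1.0, -0.001, -0.002]
wrist_force: [-0.3, -0.2, -0.1]
finger_gap: 0.0
grip_force: 0.0
```

```bash
python3 lid.py | sed -n 2,11p
```

```text
0.0 std 7.1 mean [92. 85. 76.] sat 16.0
0.1 std 10.0 mean [113. 106.  94.] sat 19.2
0.2 std 13.4 mean [115. 106.  94.] sat 21.0
0.3 std 11.7 mean [112. 103.  92.] sat 20.1
0.4 std 4.1 mean [82. 74. 68.] sat 13.7
0.5 std 2.6 mean [74. 69. 65.] sat 9.2
0.6 std 17.2 mean [93. 87. 82.] sat 10.2
0.7 std 19.7 mean [99. 94. 89.] sat 10.4
0.8 std 16.3 mean [107. 102.  97.] sat 10.3
0.9 std 14.8 mean [110. 105. 100.] sat 10.0
```

>>> {"fn": "carry_out", "kwargs": {"motion": [[1, [0, 0, 0.35], 0], [1, [0, 0, 0.35], 0], [1, [0, 0, 0.35], 0], [1, [0, 0, 0.35], 0], [1, [0, 0, 0.3], 0], [1, [0, 0, 0.2], 0], [1, [0, 0, 0], 0]]}}

```text
time: 24.53
ee_pos: [0.5361, 0.0908, 0.0904]
orientation: [-0.0, 1.0, -0.0, -0.001]
wrist_force: [0.4, 0.2, 0.3]
finger_gap: 0.0005
grip_force: 0.0
```

```bash
python3 lid.py | sed -n 2,6p
```

```text
0.0 std 2.5 mean [77. 71. 65.] sat 12.2
0.1 std 3.5 mean [76. 70. 64.] sat 11.7
0.2 std 14.4 mean [86. 80. 76.] sat 10.2
0.3 std 17.6 mean [102.  96.  90.] sat 11.3
0.4 std 16.0 mean [105. 100.  95.] sat 10.6
```

>>> {"fn": "carry_out", "kwargs": {"motion": [[1, [0, 0, 0.15], 0], [1, [0, 0, 0.15], 0], [1, [0, 0, 0.15], 0], [1, [0, 0, 0], 0]]}}

```text
time: 24.92
ee_pos: [0.538, 0.0916, 0.0846]
orientation: [-0.0, 1.0, -0.001, 0.001]
wrist_force: [-6.2, -3.2, 20.4]
finger_gap: 0.0003
grip_force: 10.0
```

The lid is down on the rim: 20 N against the stop. I go up and over to the latch's left side.

>>> {"fn": "carry_out", "kwargs": {"motion": [[1, [0, 0, -0.6], 0], [1, [0, 0, -1], 0], [1, [1, 0.4, -0.6], 0], [1, [1, 1, 0], 0], [1, [0.7, 1, 0], 0], [1, [0, 1, 0], 0], [1, [0, 1, 0], 0], [1, [0, 1, 0], 0], [1, [0, 0.4, 0], 0], [1, [0, 0, 0], 0]]}}

```text
time: 25.75
ee_pos: [0.4682, 0.2403, 0.1362]
orientation: [-0.003, 1.0, 0.001, 0.0]
wrist_force: [-0.1, 0.4, 0.3]
finger_gap: 0.0001
grip_force: 0.0
```

```bash
python3 lid.py | sed -n 2,5p; python3 to.py .47 .236 180 .040; cat > lt.py <<'E'
from h import *
w=cam("wrist");hs=cv2.cvtColor(w["pixels"],cv2.COLOR_RGB2HSV);cv2.imwrite("pics/wl.png",w["pixels"][:,:,::-1])
F=np.array([.5175,.143,.059])
for k in np.arange(0,.061,.005):
    y=.195-k;print(round(k,3),[tuple(int(v) for v in w["pixels"][tuple(np.round(proj(w,F+RC@np.array([-.037,y-.143,h]))).astype(int)[::-1])]) for h in(.0416,.035,.028)])
E
python3 lt.py
```

```text
0.0 std 2.6 mean [77. 72. 65.] sat 11.7
0.1 std 3.0 mean [77. 70. 65.] sat 12.4
0.2 std 4.6 mean [79. 72. 68.] sat 11.1
0.3 std 16.7 mean [88. 81. 76.] sat 11.1
now [0.4688 0.2378 0.1358] yaw -179.8 units [-0.05 -0.07  3.83]
turn units 0.03
0.0 [(93, 95, 92), (88, 94, 85), (96, 98, 94)]
0.005 [(91, 96, 87), (95, 101, 93), (97, 95, 94)]
0.01 [(116, 114, 114), (98, 103, 98), (93, 95, 93)]
0.015 [(115, 115, 112), (142, 144, 139), (168, 172, 165)]
0.02 [(109, 110, 109), (135, 136, 127), (163, 169, 160)]
0.025 [(120, 119, 114), (130, 133, 127), (161, 166, 155)]
0.03 [(117, 117, 117), (131, 134, 129), (158, 162, 158)]
0.035 [(114, 117, 113), (134, 136, 133), (160, 165, 157)]
0.04 [(117, 120, 113), (142, 143, 136), (163, 168, 160)]
0.045 [(116, 116, 114), (122, 124, 116), (164, 167, 161)]
0.05 [(115, 114, 111), (128, 129, 123), (162, 165, 160)]
0.055 [(116, 119, 115), (131, 131, 128), (167, 167, 160)]
0.06 [(117, 119, 116), (130, 132, 126), (168, 170, 163)]
```

```bash
cat > lid2.py <<'E'
from h import *
F=np.array([.5175,.143,.059])
for nm in("side","wrist"):
    c=cam(nm);g=cv2.cvtColor(c["pixels"],cv2.COLOR_RGB2GRAY)
    for x in(.02,.06,.10):
        l=[]
        for z in np.arange(-.012,.056,.004):
            p=proj(c,F+RC@np.array([x,.15,z])) if nm=="side" else proj(c,F+RC@np.array([0,x+.04,z]))
            l.append(int(cv2.getRectSubPix(g,(1,1),tuple(map(float,p)))[0,0]) if 0<=p[0]<639 and 0<=p[1]<399 else -1)
        print(nm,x,l)
cv2.imwrite("pics/l2.png",cam("side")["pixels"][:,:,::-1])
E
python3 lid2.py
```

```text
side 0.02 [72, 72, 70, 71, 71, 72, 72, 71, 72, 70, 72, 73, 74, 73, 73, 72, 68]
side 0.06 [70, 74, 71, 70, 69, 70, 72, 74, 71, 71, 75, 72, 72, 71, 71, 72, 71]
side 0.1 [69, 70, 69, 72, 71, 73, 73, 72, 69, 65, 74, 84, 97, 108, 113, 116, 113]
wrist 0.02 [90, 88, 89, 89, 86, 83, 82, 81, 81, 79, 78, 77, 75, 71, 67, 67, 67]
wrist 0.06 [85, 83, 82, 80, 79, 78, 78, 77, 78, 78, 79, 80, 81, 81, 81, 80, 80]
wrist 0.1 [67, 67, 71, 71, 71, 72, 74, 73, 73, 75, 77, 81, 81, 79, 79, 83, 84]
```

>>> {"fn": "carry_out", "kwargs": {"motion": [[1, [0, 0, 1], 0], [1, [0, 0, 1], 0], [1, [0, 0, 1], 0], [1, [0, 0, 0.8], 0], [1, [0, -0.4, 0], 0], [1, [0, -0.4, 0], 0], [1, [0, -0.4, 0], 0], [1, [0, 0, 0], 0]]}}

```text
time: 26.67
ee_pos: [0.4708, 0.2034, 0.0417]
orientation: [0.002, 1.0, -0.001, 0.001]
wrist_force: [-0.4, -0.5, 0.8]
finger_gap: -0.0001
grip_force: 0.0
```

>>> {"fn": "carry_out", "kwargs": {"motion": [[1, [0, -0.4, 0], 0], [1, [0, -0.4, 0], 0], [1, [0, -0.3, 0], 0], [1, [0, -0.3, 0], 0], [1, [0, 0, 0], 0]]}}

```text
time: 27.08
ee_pos: [0.4702, 0.1689, 0.0409]
orientation: [0.001, 1.0, -0.001, 0.0]
wrist_force: [0.7, 0.0, 0.2]
finger_gap: -0.0004
grip_force: 0.0
```

>>> {"fn": "carry_out", "kwargs": {"motion": [[1, [0, -0.2, 0], 0], [1, [0, -0.2, 0], 0], [1, [0, -0.2, 0], 0], [1, [0, 0, 0], 0]]}}

```text
time: 27.42
ee_pos: [0.4697, 0.1628, 0.0413]
orientation: [-0.002, 1.0, 0.006, 0.001]
wrist_force: [2.1, 11.5, -6.2]
finger_gap: -0.0002
grip_force: 5.5
```

```bash
python3 - <<'E'
from h import *
F=np.array([.5175,.143,.059]);w=cam("wrist");np.savez("pics/wl2.npz",**w)
g=cv2.cvtColor(w["pixels"],cv2.COLOR_RGB2GRAY)
for h in(.0416,.036,.028,.02):
  print(h,[int(g[tuple(np.round(proj(w,F+RC@np.array([-.037,y-.143,h]))).astype(int)[::-1])]) for y in np.arange(.225,.085,-.005)])
print("tcp px",proj(w,get_obs()["ee_pos"]))
E
```

```text
0.0416 [100, 68, 68, 66, 67, 63, 67, 69, 66, 66, 20, 49, 86, 89, 47, 23, 100, 102, 86, 134, 134, 128, 132, 135, 129, 178, 175, 175, 179]
0.036 [99, 62, 65, 64, 64, 62, 64, 69, 69, 71, 21, 54, 80, 84, 47, 18, 110, 108, 98, 96, 130, 127, 127, 133, 130, 136, 177, 176, 179]
0.028 [66, 63, 66, 66, 64, 68, 62, 64, 67, 60, 27, 78, 78, 84, 69, 17, 102, 110, 101, 65, 128, 136, 134, 128, 130, 129, 180, 180, 176]
0.02 [65, 60, 64, 64, 67, 67, 69, 67, 72, 68, 21, 84, 78, 84, 69, 27, 99, 111, 103, 64, 131, 134, 130, 130, 134, 129, 128, 177, 175]
tcp px [323.16073965 236.87915363]
```

The latch is at its stop: its upright sits at y≈0.139, about 55 mm of travel, and passed over the tongue. I'll back off and check everything.

>>> {"fn": "carry_out", "kwargs": {"motion": [[1, [0, 0.6, 0], 0], [1, [0.6, 0, -0.6], 0], [1, [0.6, 0, -1], 0], [1, [0.6, 0, -1], 0], [1, [0.4, -1, -1], 0], [1, [0, -1, -1], 0], [1, [0, -1, -1], 0], [1, [0, -1, -1], 0], [1, [0, -1, 0], 0], [1, [0, -1, 0], 0]]}}

```text
time: 28.3
ee_pos: [0.4149, 0.0197, 0.2071]
orientation: [0.0, 1.0, -0.001, 0.001]
wrist_force: [-0.2, 0.4, -0.8]
finger_gap: -0.0001
grip_force: 0.0
```

>>> {"fn": "carry_out", "kwargs": {"motion": [[1, [0, -1, 0], 0], [1, [0, -1, 0], 0], [1, [0, -1, 0], 0], [1, [0, -1, 0], 0], [1, [0, -1, 0], 0], [1, [0, -1, 0], 0], [1, [0, 0, 0], 0], [1, [0, 0, 0], 0]]}}

```text
time: 28.97
ee_pos: [0.4134, -0.1303, 0.2052]
orientation: [0.002, 1.0, 0.0, -0.001]
wrist_force: [-0.1, 1.2, -0.6]
finger_gap: 0.0002
grip_force: 0.0
```

```bash
python3 - <<'E'
from h import *
F=np.array([.5175,.143,.059]);print(get_obs()["ee_pos"])
s=cam("side");t=cam("top");gs=cv2.cvtColor(s["pixels"],cv2.COLOR_RGB2GRAY);gt=cv2.cvtColor(t["pixels"],cv2.COLOR_RGB2GRAY)
samp=lambda g,c,X:int(cv2.getRectSubPix(g,(1,1),tuple(map(float,proj(c,X))))[0,0])
for x in(.03,.06,.09,.12): print(x,[samp(gs,s,F+RC@np.array([x,.15,z])) for z in np.arange(-.012,.056,.004)])
for h in(.0416,.03): print("latch side",[samp(gs,s,F+RC@np.array([-.037,y-.143,h])) for y in np.arange(.225,.095,-.005)])
print("latch top",[samp(gt,t,F+RC@np.array([-.037,y-.143,.0416])) for y in np.arange(.225,.095,-.005)])
E
```

```text
[ 0.41341351 -0.13029325  0.20516534]
0.03 [71, 70, 71, 70, 70, 69, 68, 67, 68, 68, 75, 84, 92, 101, 104, 107, 110]
0.06 [70, 70, 69, 68, 69, 70, 67, 67, 73, 74, 76, 79, 93, 107, 107, 106, 107]
0.09 [68, 69, 68, 69, 70, 67, 68, 65, 68, 67, 75, 85, 96, 104, 110, 110, 109]
0.12 [69, 69, 71, 67, 65, 62, 64, 68, 66, 63, 70, 82, 95, 104, 109, 108, 108]
latch side [120, 120, 121, 120, 121, 121, 111, 101, 106, 92, 85, 91, 90, 88, 90, 91, 108, 137, 142, 128, 113, 127, 133, 135, 135, 135]
latch side [119, 118, 115, 118, 118, 117, 121, 116, 103, 103, 103, 88, 87, 93, 88, 88, 89, 93, 117, 141, 139, 123, 114, 129, 133, 135]
latch top [113, 111, 112, 114, 111, 112, 110, 102, 104, 109, 108, 109, 106, 104, 104, 97, 103, 92, 87, 109, 107, 109, 111, 112, 108, 112]
```

The lid's top edge runs parallel to the rim at all four sampled positions, so it is closed. The latch reads y≈0.14 (across), and the arm is clear, so I'm handing in.

```bash
python3 -c "
from rig import *
print(job_done())"
```

```text
the job is handed in; nothing more can be done
None
```

I handed the job in at about 29 s: selector at OFF, black adaptor flat in the right-hand tray, lid closed and latch slid across over the tongue, all judged from my own camera and force readings since the hand-in gave no verdict.

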